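# Load a reagent pack and dial in its lane number

### The job

Pick up the loose reagent pack with the orange fin and set it down gently, upright and fully down, lengthwise between the rails of the one empty lane (green floor) of the three-lane tray, either way round, and let go. Then turn the drum dial on the sloping console by its orange bar until the number of that lane (1, 2 or 3) stands centred in the small window, and let go. Leave everything else where it stands.

Things in the scene. Friction and masses are not known exactly. Their poses are not given: they have to be found in the camera images.
- pack_fin (a point): the loose reagent pack to be loaded: white box 130 (x) x 36 (y) x 70 mm high with an upright orange fin on top, 70 long (x) x 12 thick (y) x 46 mm high, overall 116 mm high, 0.2 to 0.45 kg. The point is the grasp centre of the fin, 94 mm above the pack's underside (24 mm above the white body's top, 22 mm below the fin's top); x runs along the pack, z up. It starts upright on the bench between tray and console. Orange side labels and caps; the two ends are alike.
- pack: the same reagent pack; origin at the centre of its underside
- tray: fixed grey three-lane loading tray, 186 mm wide (y) and 210 mm long (x), floor 8 mm high; white rails 28 mm high above the floor stand between and beside the lanes, end stops 14 mm above the floor. Each lane is 46 mm wide and 146 mm long inside, along the tray's x; lane pitch 62 mm. A lip with the black numerals 1, 2, 3 sticks out at the -x end: lane 1 is at the tray's +y side, 2 in the middle, 3 at -y. Origin under the centre of the lanes.
- lane1 (a point): centre of the grey floor of lane 1 (8 mm above the bench), x along the lane, z up
- lane2 (a point): the same for lane 2
- lane3 (a point): the same for lane 3
- free_lane (a point): centre of the top of the fixed green floor liner, 142 x 42 x 2 mm, that lies in the one empty lane (its top is 10 mm above the bench); x along the lane, z up. A pack standing on it has its fin point 94 mm above this point. The lane point nearest to it tells the lane's number.
- dial (a joint): angle of the drum dial in rad. Number n (1 to 8, spaced pi/6 rad) is centred in the window at (n-1)*pi/6: 1 at 0, 2 at 0.5236, 3 at 1.0472. It grows as the bar turns counter-clockwise as seen looking onto the face (positive about the point dial_grip's z). Stops at -0.3 and 4.0; starts between 1.85 and 3.2 (between numbers 4.5 and 7). Only friction (about 0.06 N m) holds it, no spring and no detents: it stays where it is left.
- dial_grip (a point): grasp centre of the dial's orange bar, on the dial's axis: bar 70 mm long (x, turns with the dial), 16 mm thick (y), 40 mm high; it stands on the sloping blue face, its outer end 44 mm and this point 28 mm off the face. z is the dial's axis, pointing out of the face, 30 degrees from vertical; both ends of the bar are alike. The window, 28 x 28 mm, is 54 mm up the slope from the axis.
- console: fixed console: base 150 x 160 mm, column, and a head 180 mm up the slope by 190 mm wide, 57 mm thick, whose blue face slopes 30 degrees, low edge (about 105 mm above the bench) to the console's -x, high edge (about 195 mm) to its +x; face centre about 150 mm above the bench. Origin at the centre of its underside.
- bluepack_fin (a point): bystander: pack of the same size with a blue fin, in another lane; point as for the orange one. Leave it.
- greypack_fin (a point): bystander: pack of the same size with a black fin, in another lane. Leave it.
- bottle_mid (a point): bystander: white bottle with blue cap, diameter 64, 180 mm high, beyond the pack; point half-way up
- rack_mid (a point): bystander: blue tube rack 200 (x) x 66 x 80 mm high, right of the tray; point on its axis 30 mm up
- jar_mid (a point): bystander: amber jar, diameter 60, 60 mm high, between robot and pack; point half-way up
- beaker_mid (a point): bystander: clear beaker, diameter 76, 90 mm high, beyond the console; point half-way up
- scanner_mid (a point): bystander: black barcode scanner on a stand, base 110 x 130, 205 mm high, far left; point 100 mm up
- tipbox_mid (a point): bystander: blue box of tips with clear lid, 84 x 124 x 67 mm high, beyond the tray; point 30 mm up
- liner: the green floor liner of the empty lane (see free_lane); origin at the centre of its underside
Things that resemble listed ones, but are neither listed nor needed, are in the scene too. Leave any pink look-alike of the pack alone.

How it is judged:
By the outcome, as a careful person would: the job done as asked, in the order asked, and still so for the second after the job is handed in, with the robot touching nothing.
It also fails if it takes over 72 s, if anything falls off the work surface, if the arm or the gripper's body presses on something with over 40 N, if the wrist force passes 120 N, or if a joint passes its speed limit or range.

### The arm

A 6-joint arm with a two-finger parallel gripper is mounted at the origin on the work surface. World frame = base frame: x ahead of the robot, y to its left, z up, the work surface at z = 0. Lengths are in m, angles in rad, forces in N, time in s.
With the tool pointing down it reaches from about 0.375 to 0.975 m from the base axis. Payload 3.8 kg.
Tool frame: the origin (TCP) lies at the very end of the fingers, on their centre line; the grasp point (between the pads) lies 19 mm behind it; z points along the fingers, y is the line along which they close (so a half turn about z gives the same grasp; the last joint's range is limited). The gripper opens to 85 mm and grips with 20 to 120 N. Pads are 22 mm wide; open, the fingers measure 114 mm over their backs; the gripper's body (76 mm by 85 mm) begins 54 mm behind the grasp point. The pads swing forward as they close: fully open they stand 13 mm farther back than shut.
Start: joints at [-1.323, 0.264, 1.604, -0, 1.274, -0.037], TCP at [0.19, -0.648, 0.211] pointing down, gripper open.
Joint ranges: [-2.63, 2.63], [-0.94, 2.18], [0.31, 2.57], [-1.31, 4.45], [0, 2.66], [-2.55, 2.55]. Speed limits (rad/s): [2.57, 2.57, 3.14, 3.14, 3.14, 3.14].

### API

Orientations are given as a rotation vector (axis times angle).
In Python, from workcell import * gives the robot as it stands.
- The arm moves only by the shell command python3 -m crank 'ROWS' [OPENING] [FORCE]. ROWS is JSON, a list that holds one entry, the list of rows, each a list of 6 numbers: the shift along the tool's x, y, z in cm, then the turn, a rotation vector about the tool's x, y, z in rad. In form: [[[dx, dy, dz, ax, ay, az], ...]]. A call has 1 to 8 rows; each row shifts and turns the commanded pose from where the row before left it, along the tool's axes as they then stand; what a row does not reach is not made up. A row lasts 1/12 s, in which the tool goes at most 41.7 mm and 7.16 degrees, less where a joint would pass 70% of its speed; a pose out of reach is approached as far as the arm can. A call with a gripper value outside its range is refused whole. OPENING is the finger opening in cm, from 0 to 8.54, set as the call begins (- or left out, the last holds). The fingers move at their own pace and stop on an object; FORCE is the grip in N (left out, the last holds). Time passes only in rows, so rows that do not move let the fingers close. It gives the time, the measured TCP pose, the force, the opening and the grip force at its end, in the units of the state.
- read_state(): the state, without advancing time (a new reading comes with each control period).
- read_camera(name): name is "side" or "top" or "wrist"; returns the picture (384x512x3 uint8, blue, green, red); there is no depth.
- camera_model(name): a dict with "camera_matrix" (3x3 intrinsics, pixels), "R" (3x3) and "t" (3): a world point X has camera coordinates R X + t. Camera axes: x right, y down, z forward; pixel columns grow to the right and rows downward; lengths in m; the calibration is good to about 2 mm. A picture is of the moment at which its call begins: read the wrist's pose just before it. camera_model takes no time and is no camera call; for the wrist camera it gives the pose at the moment of the call.
- finish_job(): hands the job in; it is judged then, once.
The state is a dict: "time": time; "q": joint angles; "joint_vel": joint speeds; "joint_torque": joint torques, N m; "tool_pos": TCP position; "tcp_rot": TCP orientation; "wrist_force": force on the tool from outside, world axes, zero at the start; "torque": the same for the moment, N m; "width": opening from 0.0 (shut) to 1.0 (fully open); "grip_force": force on a finger pad.
Only numpy, scipy, OpenCV 4.12 (cv2) and the standard library are available. Lean on these libraries where they do the work, as an engineer would, in place of code of your own. Each camera call takes 0.05 s, during which the arm holds its last target. There are 200 camera calls.

## Working session

There is one attempt and no reset: what is moved stays moved. The work goes in short steps, Python scripts to look and compute and a shell command to move; the robot and the scene stay as the last step left them, time stands still between calls to the robot, and variables do not carry over. Pictures are saved under pics/ and viewed, at most 12 in all, crops included, and the job is handed in when it is done.

```bash
mkdir -p pics; ls; python3 - <<'E'
from workcell import *
import cv2
s=read_state();print(s)
for n in("side","top"):
    cv2.imwrite(f"pics/{n}0.png",read_camera(n));m=camera_model(n);print(n,m)
E
```

```text
pics
{'time': 0.0, 'q': array([-1.32290256e+00,  2.64749717e-01,  1.60537748e+00,  2.18924483e-05,
        1.27370613e+00, -3.69047581e-02]), 'joint_vel': array([-6.53295566e-04, -4.00187495e-04, -1.02109901e-03, -2.32274385e-04,
        5.53460197e-05, -1.15700678e-03]), 'joint_torque': array([-8.05850741e-04, -5.15116847e+01, -3.67309391e+01, -1.03703705e-04,
        1.29437810e-02, -1.03398020e-05]), 'tool_pos': array([ 0.18946181, -0.64705249,  0.20966252]), 'tcp_rot': array([-3.10758811e+00, -4.45523573e-01,  3.37686807e-04]), 'wrist_force': array([ 0.54630659, -0.06672614, -1.07807908]), 'torque': array([-0.03786131,  0.01293217,  0.06083545]), 'grip_force': 0.0, 'width': 0.9988791863673729}
side {'camera_matrix': array([[448.84080435,   0.        , 254.78071846],
       [  0.        , 448.84080435, 194.32865877],
       [  0.        ,   0.        ,   1.        ]]), 'R': array([[-0.75526476, -0.65538202, -0.00703943],
       [-0.34442281,  0.4060062 , -0.84648207],
       [ 0.55762718, -0.63689354, -0.53237069]]), 't': array([0.41225113, 0.31419595, 1.07058631])}
top {'camera_matrix': array([[389.78458889,   0.        , 252.71962706],
       [  0.        , 389.78458889, 190.30570066],
       [  0.        ,   0.        ,   1.        ]]), 'R': array([[-0.00894709, -0.9999284 ,  0.00794605],
       [-0.99072912,  0.00778698, -0.13562882],
       [ 0.13555724, -0.00908586, -0.99072786]]), 't': array([0.01171169, 0.56946589, 1.32226002])}
```

View pics/top0.png

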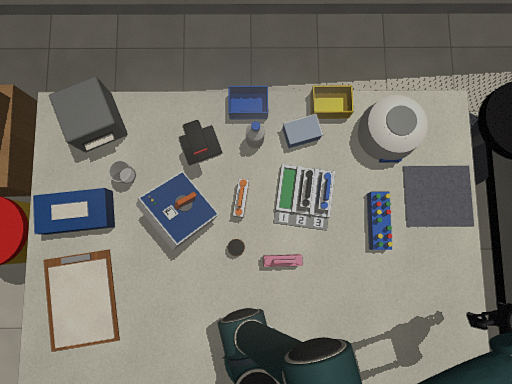

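View pics/side0.png

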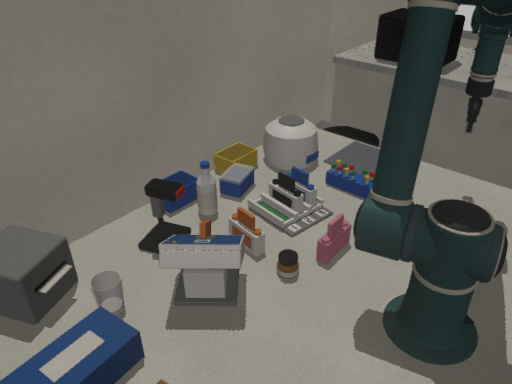

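The top view shows the orange-fin pack at about (241,198), the tray's green lane at the left over numeral "1" (288,188), and the dial bar at about (186,200). The pink look-alike is at (283,261). I'll measure these next.

```bash
cat > h.py <<'E'
from workcell import *
import numpy as np, cv2
from scipy.spatial.transform import Rotation as Rn
def ray(m,uv,z=None,P=None,n=None):
    K,R,t=m["camera_matrix"],np.array(m["R"]),np.array(m["t"])
    c=-R.T@t; d=R.T@np.linalg.solve(K,[uv[0],uv[1],1.])
    if P is None: P=np.array([0,0,z]); n=np.array([0,0,1.])
    return c+d*(np.dot(n,P-c)/np.dot(n,d))
def blobs(im,lo,hi,amin=20):
    hsv=cv2.cvtColor(im,cv2.COLOR_BGR2HSV); k=cv2.inRange(hsv,lo,hi)
    cs,_=cv2.findContours(k,cv2.RETR_EXTERNAL,cv2.CHAIN_APPROX_NONE)
    return [c for c in cs if cv2.contourArea(c)>=amin]
ORANGE=((4,140,90),(16,255,255)); GREEN=((45,80,50),(85,255,255)); BLUE=((105,120,40),(125,255,255))
E
python3 - <<'E'
from h import *
im=cv2.imread("pics/top0.png");m=camera_model("top")
for nm,c,z in(("or",ORANGE,.105),("gr",GREEN,.01),("bl",BLUE,.15)):
    for b in blobs(im,*c,amin=15):
        r=cv2.minAreaRect(b);p=cv2.boxPoints(r)
        print(nm,np.round(r[0],1),np.round(r[1],1),cv2.contourArea(b),"ctr",ray(m,r[0],z).round(3),[ray(m,q,z)[:2].round(3).tolist() for q in p])
cv2.imwrite("pics/topc.png",cv2.resize(im[160:260,130:350],None,fx=3.6,fy=3.6,interpolation=2))
for n in("top","side"):
    m=camera_model(n);print(n,-m["R"].T@m["t"])
E
```

```text
or [ 80.1 300. ] [94.  67.6] 610.0 ctr [0.212 0.561 0.105] [[0.348, 0.692], [0.37, 0.477], [0.079, 0.432], [0.059, 0.641]]
or [238.5 211.5] [5. 5.] 22.0 ctr [0.49  0.055 0.105] [[0.499, 0.063], [0.499, 0.047], [0.482, 0.047], [0.482, 0.063]]
or [184.3 199.2] [ 5.5 23.6] 79.5 ctr [0.533 0.234 0.105] [[0.519, 0.271], [0.562, 0.207], [0.547, 0.197], [0.504, 0.261]]
or [240.6 192.3] [ 5.8 25.9] 72.0 ctr [0.554 0.048 0.105] [[0.515, 0.067], [0.599, 0.047], [0.594, 0.028], [0.51, 0.049]]
gr [287.2 188.3] [11.  38.7] 378.5 ctr [ 0.58  -0.116  0.01 ] [[0.514, -0.087], [0.652, -0.107], [0.647, -0.146], [0.509, -0.126]]
bl [324.  204.5] [5. 6.] 24.0 ctr [ 0.507 -0.219  0.15 ] [[0.515, -0.21], [0.515, -0.229], [0.499, -0.229], [0.499, -0.209]]
bl [380.7 220.5] [58.  18.6] 800.5 ctr [ 0.454 -0.398  0.15 ] [[0.546, -0.368], [0.548, -0.428], [0.364, -0.427], [0.362, -0.368]]
bl [ 70.  210.7] [38.7 74.3] 2672.0 ctr [0.494 0.587 0.15 ] [[0.544, 0.714], [0.567, 0.48], [0.444, 0.462], [0.422, 0.693]]
bl [327.5 185.5] [25.  5.] 68.5 ctr [ 0.568 -0.233  0.15 ] [[0.609, -0.226], [0.609, -0.242], [0.528, -0.239], [0.528, -0.223]]
bl [178.2 205.3] [60.  48.5] 2579.0 ctr [0.508 0.245 0.15 ] [[0.534, 0.366], [0.633, 0.248], [0.482, 0.125], [0.386, 0.243]]
bl [390.5 160. ] [ 2. 21.] 21.5 ctr [ 0.65 -0.44  0.15] [[0.654, -0.406], [0.653, -0.475], [0.647, -0.474], [0.647, -0.406]]
bl [255.5 125.5] [7. 7.] 43.0 ctr [ 0.769 -0.003  0.15 ] [[0.781, 0.008], [0.78, -0.015], [0.757, -0.014], [0.757, 0.008]]
bl [248. 100.] [38. 24.] 429.0 ctr [0.856 0.021 0.15 ] [[0.815, 0.084], [0.898, 0.084], [0.897, -0.043], [0.814, -0.041]]
top [0.38504932 0.0192903  1.38714276]
side [-0.17741302  0.82446598  0.83881202]
```

View pics/topc.png

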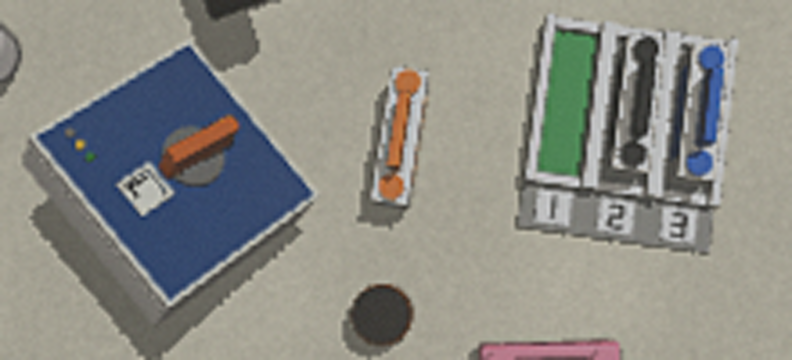

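The crop confirms lane 1 (green) is empty. Pack caps are at about (243,183) and (238.6,212) in full-image pixels, and the window lies lower-left of the bar.

```bash
python3 - <<'E'
from h import *
m=camera_model("top")
a,b=ray(m,(243.05,182.8),.074),ray(m,(238.6,211.9),.074);c=(a+b)/2;d=a-b
print("caps",a,b,c,np.arctan2(d[1],d[0]))
s=read_state();R=Rn.from_rotvec(s["tcp_rot"]).as_matrix();print(R.round(3))
w=camera_model("wrist");cc=-w["R"].T@w["t"]
print("cam in tool",R.T@(cc-s["tool_pos"]),(w["R"]@R).round(3),w["camera_matrix"])
tgt=np.array([c[0],c[1],.26]);print("shift in tool cm",R.T@(tgt-s["tool_pos"])*100)
# green: corners
p=ray(m,(287.2,188.3),.01);print(p)
# console face corners px from crop
for uv in((190,45),(33,137),(168,303),(314,193)):
    print([ray(m,(130+uv[0]/3.6,160+uv[1]/3.6),z).round(3).tolist() for z in(.105,.195)])
E
```

```text
caps [0.59080284 0.03997774 0.074     ] [0.49156308 0.05554318 0.074     ] [0.54118296 0.04776046 0.074     ] -0.1555792355793915
[[ 0.96   0.281 -0.001]
 [ 0.281 -0.96   0.002]
 [ 0.    -0.002 -1.   ]]
cam in tool [ 0.08182134 -0.00039101 -0.16290758] [[ 0.001  1.    -0.001]
 [-0.948  0.    -0.32 ]
 [-0.32   0.001  0.948]] [[315.51858448   0.         254.24460331]
 [  0.         315.51858448 192.33707355]
 [  0.           0.           1.        ]]
shift in tool cm [ 53.28016319 -56.81392637  -4.90413768]
[ 0.57973957 -0.11654055  0.01      ]
[[0.622, 0.24, 0.105], [0.606, 0.225, 0.195]]
[[0.538, 0.383, 0.105], [0.527, 0.357, 0.195]]
[[0.386, 0.257, 0.105], [0.386, 0.24, 0.195]]
[[0.484, 0.125, 0.105], [0.477, 0.118, 0.195]]
```

```bash
python3 -m crank '[[[1,-1,-2.5,0,0,0],[2.2,-2.3,-2.5,0,0,0],[2.3,-2.5,0,0,0,0],[2.3,-2.5,0,0,0,0],[2.3,-2.5,0,0,0,0],[2.3,-2.5,0,0,0,0],[2.3,-2.5,0,0,0,0],[2.3,-2.5,0,0,0,0]]]' && python3 -m crank '[[[2.3,-2.5,0,0,0,0],[2.3,-2.5,0,0,0,0],[2.3,-2.5,0,0,0,0],[2.3,-2.5,0,0,0,0],[2.3,-2.5,0,0,0,0],[2.3,-2.5,0,0,0,0],[2.3,-2.5,0,0,0,0],[2.3,-2.5,0,0,0,0]]]' && python3 -m crank '[[[2.3,-2.5,0,0,0,0],[2.3,-2.5,0,0,0,0],[2.3,-2.5,0,0,0,0],[2.3,-2.2,0,0,0,0],[2.2,-2,0,0,0,0],[2.2,-1.5,0,0,0,0]]]' && python3 -m crank '[[[0,0,0,0,0,0.11],[0,0,0,0,0,0.11],[0,0,0,0,0,0.11],[0,0,0,0,0,0.11],[0,0,0,0,0,0],[0,0,0,0,0,0]]]'
cat > look.py <<'E'
from h import *
import sys
s=read_state(); m=camera_model("wrist"); im=read_camera("wrist")
cv2.imwrite(sys.argv[1],im); np.savez(sys.argv[1][:-4]+".npz",K=m["camera_matrix"],R=m["R"],t=m["t"],p=s["tool_pos"],r=s["tcp_rot"])
print(s["time"],s["tool_pos"],Rn.from_rotvec(s["tcp_rot"]).as_matrix().round(3).tolist(),s["q"].round(3))
E
python3 look.py pics/w1.png
```

```text
time: 0.77
tool_pos: [0.3016, -0.4226, 0.2604]
tcp_rot: [-3.109, -0.445, 0.0]
wrist_force: [0.7, 0.7, -0.3]
width: 0.998
grip_force: 0.0
time: 1.43
tool_pos: [0.4219, -0.179, 0.2607]
tcp_rot: [-3.11, -0.446, 0.0]
wrist_force: [0.5, -0.6, 0.4]
width: 0.996
grip_force: 0.0
time: 1.93
tool_pos: [0.5152, -0.0137, 0.2606]
tcp_rot: [-3.109, -0.448, 0.001]
wrist_force: [1.1, -1.4, -1.0]
width: 1.0
grip_force: 0.0
time: 2.43
tool_pos: [0.5149, -0.0158, 0.2605]
tcp_rot: [3.132, -0.239, -0.001]
wrist_force: [0.9, -1.2, 0.6]
width: 0.999
grip_force: 0.0
2.4333 [ 0.51489913 -0.01583861  0.26052137] [[0.988, -0.152, -0.001], [-0.152, -0.988, 0.0], [-0.001, 0.0, -1.0]] [-0.079 -0.069  1.876 -0.     1.335  1.644]
```

View pics/w1.png

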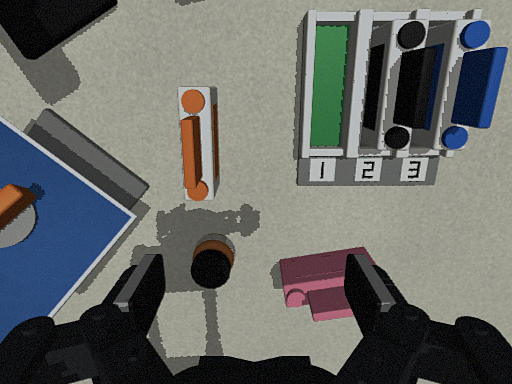

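The wrist view shows pack caps at (193,101) and (198,190), the fin between them, and the green liner at about (328,85). I'll measure both from here.

```bash
cat > meas.py <<'E'
from h import *
import sys
f=np.load(sys.argv[1][:-4]+".npz");m=dict(camera_matrix=f["K"],R=f["R"],t=f["t"]);im=cv2.imread(sys.argv[1])
R=Rn.from_rotvec(f["r"]).as_matrix()
for nm,c in(("or",ORANGE),("gr",GREEN)):
    for b in blobs(im,*c,amin=150):
        r=cv2.minAreaRect(b);bp=cv2.boxPoints(r)
        for z in ((.116,.078,.07) if nm=="or" else (.01,)):
            P=np.array([ray(m,q,z) for q in bp]); e=[P[1]-P[0],P[2]-P[1]];e.sort(key=np.linalg.norm);d=e[1]*np.sign(e[1][0])
            print(nm,np.round(r[0]),"z",z,"c",P.mean(0)[:2].round(4),"size",[round(np.linalg.norm(x),4) for x in e],"yaw",np.arctan2(d[1],d[0]).round(3))
E
python3 meas.py pics/w1.png; python3 - <<'E'
from h import *
im=cv2.imread("pics/w1.png");cv2.imwrite("pics/w1c.png",cv2.resize(im[75:215,150:270],None,fx=4,fy=4,interpolation=2))
E
```

```text
or [  6. 197.] z 0.116 c [0.5263 0.2424] size [np.float64(0.0178), np.float64(0.036)] yaw -1.09
or [  6. 197.] z 0.078 c [0.5177 0.2758] size [np.float64(0.0199), np.float64(0.0405)] yaw -1.09
or [  6. 197.] z 0.07 c [0.5159 0.2828] size [np.float64(0.0204), np.float64(0.0414)] yaw -1.09
or [191. 159.] z 0.116 c [0.535  0.0442] size [np.float64(0.0206), np.float64(0.0834)] yaw -0.041
or [191. 159.] z 0.078 c [0.5274 0.0531] size [np.float64(0.0231), np.float64(0.0937)] yaw -0.041
or [191. 159.] z 0.07 c [0.5259 0.055 ] size [np.float64(0.0237), np.float64(0.0959)] yaw -0.041
or [192. 101.] z 0.116 c [0.591  0.0315] size [np.float64(0.0198), np.float64(0.0204)] yaw 1.419
or [192. 101.] z 0.078 c [0.5904 0.0388] size [np.float64(0.0223), np.float64(0.0229)] yaw 1.419
or [192. 101.] z 0.07 c [0.5903 0.0404] size [np.float64(0.0228), np.float64(0.0234)] yaw 1.419
gr [329.  85.] z 0.01 c [ 0.5785 -0.1193] size [np.float64(0.0393), np.float64(0.1435)] yaw -0.163
```

View pics/w1c.png

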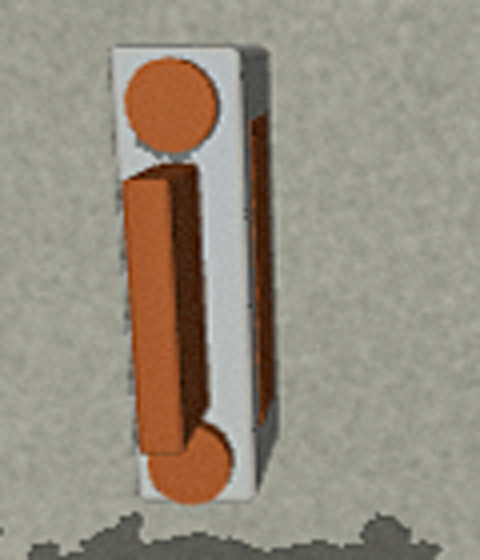

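Fin top corners in the crop: (124,182), (166,180), (185,452), (141,453).

```bash
python3 - <<'E'
from h import *
f=np.load("pics/w1.npz");m=dict(camera_matrix=f["K"],R=f["R"],t=f["t"]);R=Rn.from_rotvec(f["r"]).as_matrix()
P=np.array([ray(m,(150+(x)/4,75+y/4),.116) for x,y in((124,182),(166,180),(185,452),(141,453))])
d=(P[0]+P[1])/2-(P[2]+P[3])/2;c=P.mean(0);print(P.round(4),c,np.linalg.norm(d),np.arctan2(d[1],d[0]))
print("to grasp (tool, cm) ->tcp z .075",R.T@(np.array([c[0],c[1],.075])-f["p"])*100)
E
```

```text
[[0.5752 0.0456 0.116 ]
 [0.5741 0.0356 0.116 ]
 [0.5066 0.0454 0.116 ]
 [0.5081 0.0566 0.116 ]] [0.54101075 0.04580169 0.116     ] 0.06808082997090231 -0.15265751699798405
to grasp (tool, cm) ->tcp z .075 [ 1.66331484 -6.49001604 18.55015587]
```

```bash
python3 -m crank '[[[0.6,-2.2,1,0,0,0],[0.6,-2.2,2,0,0,0],[0.5,-2.1,2,0,0,0],[0,0,3,0,0,0],[0,0,3,0,0,0],[0,0,3,0,0,0],[0,0,2,0,0,0],[0,0,1.2,0,0,0]]]' 5 && python3 -m crank '[[[0,0,1.1,0,0,0],[0,0,0,0,0,0],[0,0,0,0,0,0],[0,0,0,0,0,0]]]' && python3 -m crank '[[[0,0,0,0,0,0],[0,0,0,0,0,0],[0,0,0,0,0,0],[0,0,0,0,0,0],[0,0,0,0,0,0],[0,0,0,0,0,0]]]' 0.5 40
```

```text
time: 3.15
tool_pos: [0.5396, 0.0456, 0.0856]
tcp_rot: [3.132, -0.24, -0.008]
wrist_force: [-0.3, -0.1, -0.3]
width: 0.589
grip_force: 0.0
time: 3.48
tool_pos: [0.5435, 0.0457, 0.0796]
tcp_rot: [-3.132, 0.243, -0.004]
wrist_force: [-0.0, -0.2, -0.5]
width: 0.585
grip_force: 0.0
time: 3.98
tool_pos: [0.5431, 0.0459, 0.0791]
tcp_rot: [-3.132, 0.243, -0.003]
wrist_force: [0.4, 1.3, 5.3]
width: 0.13
grip_force: 40.8
```

```bash
python3 -m crank '[[[0,0,-1,0,0,0],[0,0,-2,0,0,0],[0,0,-2.5,0,0,0],[0,0,-2.5,0,0,0],[0,0,-2,0,0,0],[0,0,0,0,0,0]]]' && python3 -m crank '[[[0.5,1.5,0,0,0,0],[0.9,2.3,0,0,0,0],[1,2.5,0,0,0,0],[1,2.5,0,0,0,0],[1,2.5,0,0,0,0],[0.9,2.3,0,0,0,0],[0.7,1.5,0,0,0,0],[0.2,0.5,0,0,0,0]]]' && python3 -m crank '[[[0,0,0,0,0,0],[0,0,0,0,0,0],[0,0,0,0,0,0]]]' && python3 look.py pics/w2.png && python3 meas.py pics/w2.png
```

```text
time: 4.48
tool_pos: [0.5448, 0.0457, 0.1827]
tcp_rot: [-3.131, 0.243, -0.012]
wrist_force: [1.0, 0.9, -2.7]
width: 0.131
grip_force: 39.8
time: 5.15
tool_pos: [0.5787, -0.1202, 0.1762]
tcp_rot: [3.132, -0.247, -0.004]
wrist_force: [0.3, 0.4, -2.5]
width: 0.126
grip_force: 39.7
time: 5.4
tool_pos: [0.5787, -0.1167, 0.1774]
tcp_rot: [-3.131, 0.242, 0.002]
wrist_force: [-0.3, 0.8, -2.2]
width: 0.133
grip_force: 39.7
5.4 [ 0.57865455 -0.11673289  0.17740926] [[0.988, -0.154, -0.001], [-0.154, -0.988, 0.001], [-0.001, -0.001, -1.0]] [-2.420e-01  1.300e-01  1.827e+00  1.000e-03  1.187e+00  1.483e+00]
or [254. 256.] z 0.116 c [ 0.5243 -0.1085] size [np.float64(0.0185), np.float64(0.1428)] yaw -0.141
or [254. 256.] z 0.078 c [ 0.5014 -0.105 ] size [np.float64(0.0216), np.float64(0.167)] yaw -0.141
or [254. 256.] z 0.07 c [ 0.4965 -0.1043] size [np.float64(0.0223), np.float64(0.172)] yaw -0.141
or [254. 152.] z 0.116 c [ 0.6144 -0.122 ] size [np.float64(0.0313), np.float64(0.0322)] yaw 0.325
or [254. 152.] z 0.078 c [ 0.6068 -0.1207] size [np.float64(0.0366), np.float64(0.0376)] yaw 0.325
or [254. 152.] z 0.07 c [ 0.6052 -0.1205] size [np.float64(0.0377), np.float64(0.0387)] yaw 0.325
gr [254. 104.] z 0.01 c [ 0.6415 -0.1267] size [np.float64(0.0146), np.float64(0.0411)] yaw 1.417
```

View pics/w2.png

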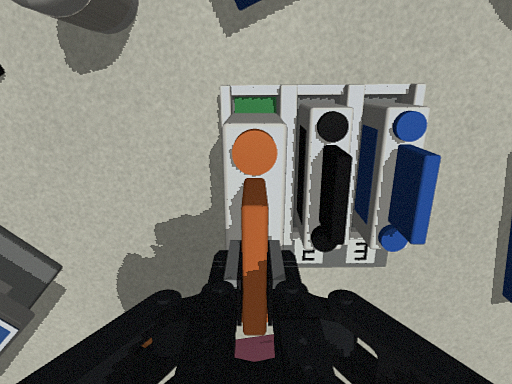

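The wrist view shows the held pack centred over lane 1. The visible green end is at column 254, the same column as the fin, so I'll lower it.

```bash
python3 -m crank '[[[0.2,0,1,0,0,0],[0,0,1.5,0,0,0],[0,0,1.5,0,0,0],[0,0,1.5,0,0,0],[0,0,1.2,0,0,0],[0,0,0.6,0,0,0],[0,0,0.3,0,0,0],[0,0,0,0,0,0]]]' && python3 -m crank '[[[0,0,0.2,0,0,0],[0,0,0.2,0,0,0],[0,0,0.15,0,0,0],[0,0,0,0,0,0]]]'
```

```text
time: 6.12
tool_pos: [0.5808, -0.1179, 0.1012]
tcp_rot: [-3.132, 0.243, 0.002]
wrist_force: [-0.2, -0.2, -3.1]
width: 0.128
grip_force: 39.7
time: 6.45
tool_pos: [0.5813, -0.1184, 0.0967]
tcp_rot: [3.132, -0.244, 0.001]
wrist_force: [0.1, -0.0, -3.1]
width: 0.13
grip_force: 39.7
```

```bash
python3 -m crank '[[[0,0,0.15,0,0,0],[0,0,0.15,0,0,0],[0,0,0.15,0,0,0],[0,0,0,0,0,0]]]' && python3 -m crank '[[[0,0,0.15,0,0,0],[0,0,0.1,0,0,0],[0,0,0,0,0,0]]]'
```

```text
time: 6.78
tool_pos: [0.5809, -0.1183, 0.0916]
tcp_rot: [-3.132, 0.244, 0.001]
wrist_force: [0.7, 0.3, -3.4]
width: 0.128
grip_force: 39.7
time: 7.03
tool_pos: [0.581, -0.1183, 0.0892]
tcp_rot: [-3.132, 0.243, 0.0]
wrist_force: [-0.4, 0.2, -3.0]
width: 0.13
grip_force: 39.8
```

```bash
python3 -m crank '[[[0,0,0.1,0,0,0],[0,0,0.05,0,0,0],[0,0,0,0,0,0]]]' && python3 -m crank '[[[0,0,0.1,0,0,0],[0,0,0,0,0,0],[0,0,0,0,0,0]]]'
```

```text
time: 7.28
tool_pos: [0.5812, -0.1182, 0.0892]
tcp_rot: [-3.132, 0.243, -0.0]
wrist_force: [-3.4, 1.3, 4.5]
width: 0.124
grip_force: 40.7
time: 7.53
tool_pos: [0.5812, -0.1182, 0.0891]
tcp_rot: [-3.132, 0.243, -0.0]
wrist_force: [-5.9, 1.5, 10.5]
width: 0.128
grip_force: 41.4
```

```bash
python3 -m crank '[[[0,0,-0.1,0,0,0],[0,0,0,0,0,0],[0,0,0,0,0,0],[0,0,0,0,0,0],[0,0,0,0,0,0]]]' 4 && python3 -m crank '[[[0,0,-1,0,0,0],[0,0,-2,0,0,0],[0,0,-3,0,0,0],[0,0,-3,0,0,0],[0,0,-3,0,0,0],[0,0,-3,0,0,0],[0,0,-2,0,0,0],[0,0,0,0,0,0]]]' && python3 look.py pics/w3.png
```

```text
time: 7.95
tool_pos: [0.5812, -0.1183, 0.0878]
tcp_rot: [3.132, -0.244, -0.0]
wrist_force: [0.6, 0.5, 0.6]
width: 0.467
grip_force: 0.0
time: 8.62
tool_pos: [0.5845, -0.1191, 0.2654]
tcp_rot: [3.13, -0.243, 0.017]
wrist_force: [0.1, -0.8, 0.5]
width: 0.468
grip_force: 0.0
8.6167 [ 0.58446728 -0.11913495  0.26539438] [[0.988, -0.155, 0.011], [-0.155, -0.988, -0.003], [0.011, 0.001, -1.0]] [-0.243  0.079  1.719 -0.     1.333  1.483]
```

View pics/w3.png

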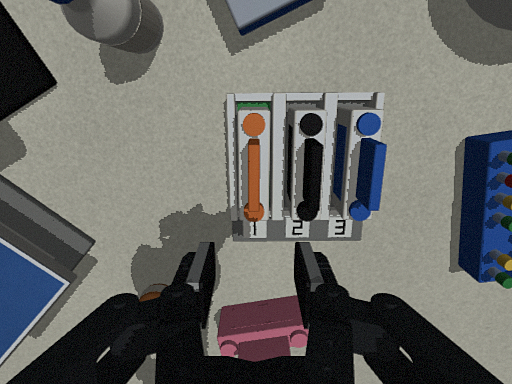

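The pack stands down in lane 1, level with its neighbours. Next I'll swing to the dial: translate, yaw, then tilt by 30°.

```bash
python3 -m crank '[[[-0.4,-1.5,-2,0,0,0],[-0.8,-3.2,-2,0,0,0],[-0.9,-3.5,-1.5,0,0,0],[-0.9,-3.5,0,0,0,0],[-0.9,-3.5,0,0,0,0],[-0.9,-3.5,0,0,0,0],[-0.9,-3.5,0,0,0,0],[-0.8,-3.2,0,0,0,0]]]' 5 && python3 -m crank '[[[-0.5,-2.2,0,0,0,0],[-0.3,-1.5,0,0,0,0],[0,0,0,0,0,-0.12],[0,0,0,0,0,-0.12],[0,0,0,0,0,-0.12],[0,0,0,0,0,-0.12],[0,0,0,0,0,-0.12],[0,0,0,0,0,-0.12]]]' && python3 -m crank '[[[0,0,0,0,0,-0.12],[0,0,0,0,0,-0.12],[0,0,0,0,0,-0.12],[0,0,0,0,0,-0.12],[0,0,0,0,0,-0.12],[0,0,0,0,0,-0.12],[0,0,0,0,0,-0.12],[0,0,0,0,0,-0.12]]]' && python3 -m crank '[[[0,0,0,0,0,-0.12],[0,0,0,0,0,-0.12],[0,0,0,0,0,-0.12],[0,0,0,0,0,-0.12],[0,0,0,0,0,-0.12],[0,0,0,0,0,-0.12],[0,0,0,0,0,0]]]'
cat > dt.py <<'E'
from h import *
import sys
# target tcp, bar heading angle a about n from upslope u
h0=2.265;h=np.array([np.cos(h0),np.sin(h0),0]);n=np.array([-.5*h[0],-.5*h[1],np.cos(np.pi/6)]);u=np.cos(np.pi/6)*h+np.array([0,0,.5])
v=np.cross(n,u)
def frame(a):
    x=np.cos(a)*u+np.sin(a)*v; return np.column_stack([x,np.cross(-n,x),-n])
def go(p,a):
    s=read_state();R=Rn.from_rotvec(s["tcp_rot"])
    d=R.inv()*Rn.from_matrix(frame(a))
    print("q",s["q"].round(2),"tcp",s["tool_pos"].round(4),"shift now-frame cm",(R.inv().apply(p-s["tool_pos"])*100).round(2),"turn",d.as_rotvec().round(3),"shift end-frame",(frame(a).T@(p-s["tool_pos"])*100).round(2))
E
python3 -c "
from dt import *
go(np.array([.556,.18,.30]),0)"
```

```text
time: 9.33
tool_pos: [0.5549, 0.1445, 0.3113]
tcp_rot: [3.132, -0.243, -0.004]
wrist_force: [1.0, 0.1, -0.1]
width: 0.587
grip_force: 0.0
time: 10.0
tool_pos: [0.5531, 0.1803, 0.311]
tcp_rot: [-3.014, -0.885, 0.005]
wrist_force: [0.5, -0.4, -0.8]
width: 0.579
grip_force: 0.0
time: 10.67
tool_pos: [0.5531, 0.1802, 0.311]
tcp_rot: [-2.264, -2.175, 0.004]
wrist_force: [-0.3, 0.5, -0.7]
width: 0.586
grip_force: 0.0
time: 11.25
tool_pos: [0.5532, 0.1803, 0.3111]
tcp_rot: [-1.357, -2.831, 0.003]
wrist_force: [0.4, 0.4, -0.4]
width: 0.585
grip_force: 0.0
q [ 0.27  0.04  1.67 -0.    1.43 -0.4 ] tcp [0.5532 0.1803 0.3111] shift now-frame cm [-0.19  0.2   1.11] turn [ 0.002  0.522 -0.018] shift end-frame [-0.73  0.2   0.87]
```

```bash
python3 -m crank '[[[0,0,0,0,0.1,0],[0,0,0,0,0.105,0],[0,0,0,0,0.105,0],[0,0,0,0,0.105,0],[0,0,0,0,0.105,0],[0,0,0,0,0,0],[0,0,0,0,0,0]]]'; python3 -c "
from dt import *
go(np.array([.556,.18,.30]),0)"; python3 look.py pics/d1.png; python3 -c "
from h import *
im=cv2.imread('pics/d1.png')
for b in blobs(im,*ORANGE,amin=150):
    r=cv2.minAreaRect(b);print(r)"
```

```text
time: 11.83
tool_pos: [0.554, 0.1791, 0.3102]
tcp_rot: [-1.158, -2.388, -0.302]
wrist_force: [0.2, 0.3, 0.4]
width: 0.584
grip_force: 0.0
q [ 0.02  0.23  1.55  0.41  1.69 -0.67] tcp [0.554  0.1791 0.3102] shift now-frame cm [-0.55  0.21  0.86] turn [ 0.008  0.002 -0.024] shift end-frame [-0.56  0.21  0.86]
11.8333 [0.55404402 0.17910983 0.31022765] [[-0.536, 0.784, -0.313], [0.682, 0.62, 0.388], [0.498, -0.005, -0.867]] [ 0.017  0.23   1.554  0.407  1.687 -0.671]
((255.53297424316406, 195.53805541992188), (15.67435073852539, 71.81702423095703), 4.085616588592529)
((268.5, 15.5), (31.0, 81.0), 90.0)
```

View pics/d1.png

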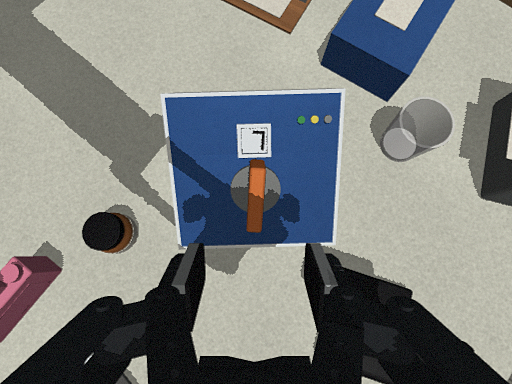

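The view shows the "7" in the window at about (255,141), a little right of centre, and the bar from about (258,160) to (254,231), so the dial is just under π. Face corners are near (163,94), (344,90), (179,245) and (336,243).

```bash
python3 - <<'E'
from dt import *
f=np.load("pics/d1.npz");m=dict(camera_matrix=f["K"],R=f["R"],t=f["t"]);im=cv2.imread("pics/d1.png")
P0=np.array([.505,.2405,.15])
C=[ray(m,q,P=P0,n=n) for q in((163,94),(344,90),(336,243),(179,245))]
C=np.array(C);print(C.round(3),[np.linalg.norm(C[i]-C[(i+1)%4]).round(4) for i in range(4)])
e=(C[0]+C[1]-C[2]-C[3]);print("up heading",np.arctan2(e[1],e[0]),"slope",np.arctan2(e[2],np.hypot(e[0],e[1]))," ctr",C.mean(0))
w=ray(m,(254.5,141),P=P0,n=n);ax=w-.054*u;print("win",w,"axis",ax,"from ctr uv",(ax-C.mean(0))@u,(ax-C.mean(0))@v,"grip",ax+.028*n)
hsv=cv2.cvtColor(im,cv2.COLOR_BGR2HSV);k=cv2.inRange(hsv,(4,140,150),(16,255,255))
k[:150]=0;k[240:]=0
ys,xs=np.nonzero(k);r=cv2.minAreaRect(np.column_stack([xs,ys]).astype(np.float32));print(r)
bp=cv2.boxPoints(r);Q=np.array([ray(m,q,P=ax+.044*n,n=n) for q in bp]);
for q in Q: print(((q-ax)@u).round(4),((q-ax)@v).round(4))
print("barctr",Q.mean(0)-.016*n)
cv2.imwrite("pics/d1c.png",cv2.resize(im[115:245,195:315],None,fx=4.5,fy=4.5,interpolation=2))
E
```

```text
[[0.385 0.24  0.194]
 [0.528 0.359 0.194]
 [0.627 0.243 0.106]
 [0.48  0.124 0.107]] [np.float64(0.1862), np.float64(0.1761), np.float64(0.1896), np.float64(0.174)]
up heading 2.269335048314149 slope 0.5235947068683607  ctr [0.50514796 0.24143178 0.15035881]
win [0.48424472 0.26578829 0.16888763] axis [0.51416397 0.22984614 0.14188763] from ctr uv -0.016942355465274353 0.000482816683274796 grip [0.5231208  0.21908625 0.16613634]
((256.7106628417969, 182.55075073242188), (14.890633583068848, 29.92376136779785), 4.085616588592529)
0.0057 0.0078
0.0363 0.0048
0.0349 -0.0096
0.0042 -0.007
barctr [0.51265636 0.23324425 0.17628396]
```

View pics/d1c.png

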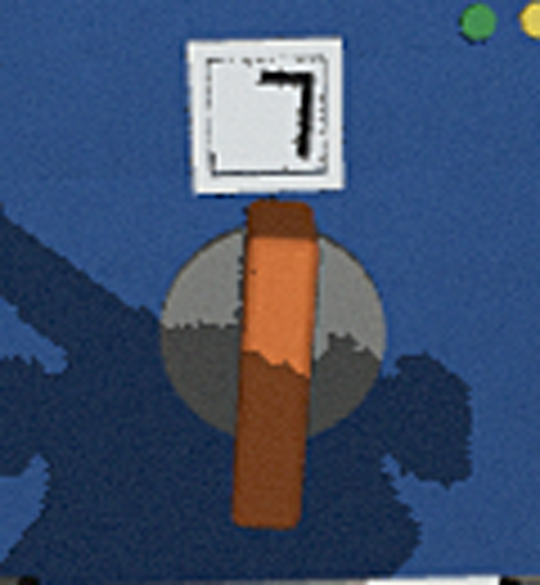

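The outer face of the bar in the crop: (250,237), (318,238), (300,527), (233,524). The "7" sits about 4 mm right of the window centre, so the dial is at about 3.06.

```bash
python3 - <<'E'
from dt import *
f=np.load("pics/d1.npz");m=dict(camera_matrix=f["K"],R=f["R"],t=f["t"])
ax=np.array([.51416,.22985,.14189])
Q=np.array([ray(m,(195+x/4.5,115+y/4.5),P=ax+.044*n,n=n) for x,y in((250,237),(318,238),(300,527),(233,524))])
UV=np.column_stack([(Q-ax)@u,(Q-ax)@v]);print(UV.round(4))
d=(UV[0]+UV[1]-UV[2]-UV[3]);a=np.arctan2(d[1],d[0]);c=Q.mean(0)-.016*n;print("angle",a,"ctr grip",c)
go(c-.019*n+.05*n,a); go(c-.019*n,a)
E
```

```text
[[ 0.0357  0.0046]
 [ 0.0351 -0.01  ]
 [-0.0334 -0.005 ]
 [-0.0322  0.0104]]
angle -0.07854759919945795 ctr grip [0.52239084 0.21999163 0.1668069 ]
q [ 0.02  0.23  1.55  0.41  1.69 -0.67] tcp [0.5539 0.1801 0.3116] shift now-frame cm [-2.79  0.09 11.99] turn [0.009 0.003 0.057] shift end-frame [-2.82  0.36 11.98]
q [ 0.02  0.23  1.55  0.41  1.69 -0.67] tcp [0.5539 0.1801 0.3116] shift now-frame cm [-2.78  0.05 16.99] turn [0.009 0.003 0.057] shift end-frame [-2.82  0.36 16.98]
```

```bash
python3 -m crank '[[[-0.8,0.1,1,0,0,0.057],[-1,0.1,2.5,0,0,0],[-0.7,0.1,3,0,0,0],[-0.3,0,3,0,0,0],[0,0,2,0,0,0],[0,0,0.5,0,0,0],[0,0,0,0,0,0],[0,0,0,0,0,0]]]' 5; python3 - <<'E'
from dt import *
go(np.array([0.52239084,0.21999163,0.1668069])-.016*n,-.0785)
E
```

```text
time: 12.55
tool_pos: [0.5339, 0.21, 0.1966]
tcp_rot: [-1.216, -2.359, -0.289]
wrist_force: [0.4, 0.1, -0.2]
width: 0.587
grip_force: 0.0
q [ 0.07  0.26  1.72  0.42  1.48 -0.66] tcp [0.5339 0.21   0.1966] shift now-frame cm [-0.18 -0.28  4.93] turn [0.011 0.005 0.006] shift end-frame [-0.21 -0.23  4.93]
```

```bash
python3 -m crank '[[[-0.2,-0.25,0.6,0.01,0,0],[0,0,1.2,0,0,0],[0,0,1.2,0,0,0],[0,0,1.1,0,0,0],[0,0,0.7,0,0,0],[0,0,0,0,0,0],[0,0,0,0,0,0]]]' 5; python3 - <<'E'
from dt import *
go(np.array([0.52239084,0.21999163,0.1668069])-.016*n,-.0785)
E
```

```text
time: 13.13
tool_pos: [0.5164, 0.2248, 0.1515]
tcp_rot: [-1.212, -2.354, -0.274]
wrist_force: [0.1, 0.1, 0.2]
width: 0.586
grip_force: 0.0
q [ 0.09  0.28  1.79  0.43  1.4  -0.67] tcp [0.5164 0.2248 0.1515] shift now-frame cm [ 0.13  0.14 -0.1 ] turn [-0.001  0.002  0.003] shift end-frame [ 0.13  0.14 -0.1 ]
```

Well placed, so I'll close gently and check the side load.

```bash
python3 -m crank '[[[0.1,0.1,-0.1,0,0,0],[0,0,0,0,0,0],[0,0,0,0,0,0],[0,0,0,0,0,0],[0,0,0,0,0,0],[0,0,0,0,0,0]]]' 1 30; python3 -m crank '[[[0,0,0,0,0,0.06],[0,0,0,0,0,0.1],[0,0,0,0,0,0.11],[0,0,0,0,0,0.11],[0,0,0,0,0,0.12],[0,0,0,0,0,0]]]'; python3 - <<'E'
from dt import *
s=read_state();print(s["q"].round(3),s["torque"].round(2));go(np.array([0.52239084,0.21999163,0.1668069])-.016*n,-.0785-.5)
E
```

```text
time: 13.63
tool_pos: [0.518, 0.225, 0.1546]
tcp_rot: [-1.213, -2.355, -0.275]
wrist_force: [-2.2, -4.2, 6.1]
width: 0.174
grip_force: 32.7
time: 14.13
tool_pos: [0.5182, 0.2251, 0.1546]
tcp_rot: [-1.747, -1.96, -0.104]
wrist_force: [-1.2, -4.5, 5.7]
width: 0.176
grip_force: 32.6
[ 0.093  0.282  1.783  0.429  1.405 -0.164] [-0.48  0.42  0.27]
q [ 0.09  0.28  1.78  0.43  1.41 -0.16] tcp [0.5182 0.2251 0.1546] shift now-frame cm [ 0.03 -0.03  0.21] turn [ 0.002  0.003 -0.001] shift end-frame [ 0.03 -0.03  0.21]
```

```bash
python3 -m crank '[[[0,0,0,0,0,0.12],[0,0,0,0,0,0.12],[0,0,0,0,0,0.12],[0,0,0,0,0,0.12],[0,0,0,0,0,0.12],[0,0,0,0,0,0.12],[0,0,0,0,0,0.12],[0,0,0,0,0,0.12]]]'; python3 -m crank '[[[0,0,0,0,0,0.12],[0,0,0,0,0,0.12],[0,0,0,0,0,0.12],[0,0,0,0,0,0.12],[0,0,0,0,0,0.12],[0,0,0,0,0,0.12],[0,0,0,0,0,0.12],[0,0,0,0,0,0]]]';python3 -c "
from dt import *
s=read_state();print(s['q'].round(3),s['torque'].round(2));go(s['tool_pos'],-3.0635)"
```

```text
time: 14.8
tool_pos: [0.5185, 0.225, 0.1544]
tcp_rot: [-2.47, -0.937, 0.228]
wrist_force: [-0.5, -4.2, 3.8]
width: 0.178
grip_force: 32.6
time: 15.47
tool_pos: [0.5185, 0.2247, 0.1542]
tcp_rot: [-2.715, 0.154, 0.492]
wrist_force: [0.5, -4.6, 4.8]
width: 0.175
grip_force: 32.7
[0.093 0.282 1.783 0.428 1.405 1.634] [-0.68  0.25  0.27]
q [0.09 0.28 1.78 0.43 1.4  1.63] tcp [0.5185 0.2247 0.1542] shift now-frame cm [0. 0. 0.] turn [ 0.001 -0.005  0.686] shift end-frame [0. 0. 0.]
```

```bash
python3 -m crank '[[[0,0,0,0,0,0.12],[0,0,0,0,0,0.12],[0,0,0,0,0,0.12],[0,0,0,0,0,0.12],[0,0,0,0,0,0.12],[0,0,0,0,0,0.12],[0,0,0,0,0,0.045],[0,0,0,0,0,0]]]';python3 -c "
from dt import *
s=read_state();print(s['q'].round(3),s['torque'].round(2));go(s['tool_pos'],-np.pi)"
```

```text
time: 16.13
tool_pos: [0.5184, 0.2246, 0.1542]
tcp_rot: [-2.575, 1.203, 0.683]
wrist_force: [-0.8, -6.7, 5.2]
width: 0.179
grip_force: 32.7
[0.093 0.282 1.783 0.428 1.405 2.396] [-0.77  0.34  0.36]
q [0.09 0.28 1.78 0.43 1.4  2.4 ] tcp [0.5184 0.2246 0.1542] shift now-frame cm [0. 0. 0.] turn [-0.    -0.005  0.002] shift end-frame [0. 0. 0.]
```

```bash
python3 -m crank '[[[0,0,0,0,0,0],[0,0,0,0,0,0],[0,0,0,0,0,0],[0,0,0,0,0,0],[0,0,0,0,0,0]]]' 5; python3 -m crank '[[[0,0,-1,0,0,0],[0,0,-2,0,0,0],[0,0,-3,0,0,0],[0,0,-3,0,0,0],[0,0,-3,0,0,0],[0,0,-2.5,0,0,0],[0,0,-1.5,0,0,0],[0,0,0,0,0,0]]]';python3 look.py pics/d2.png; python3 -c "
from h import *
im=cv2.imread('pics/d2.png');cv2.imwrite('pics/d2r.png',cv2.rotate(im,cv2.ROTATE_180))"
```

```text
time: 16.55
tool_pos: [0.5177, 0.2259, 0.1534]
tcp_rot: [-2.574, 1.202, 0.685]
wrist_force: [0.1, -0.1, 0.3]
width: 0.584
grip_force: 0.0
time: 17.22
tool_pos: [0.5718, 0.1633, 0.297]
tcp_rot: [-2.573, 1.202, 0.674]
wrist_force: [-0.6, -0.2, 0.6]
width: 0.583
grip_force: 0.0
17.2167 [0.57175166 0.16327967 0.29698122] [[0.56, -0.768, -0.311], [-0.666, -0.64, 0.383], [-0.493, -0.007, -0.87]] [-0.004  0.266  1.532  0.394  1.68   2.417]
```

View pics/d2r.png

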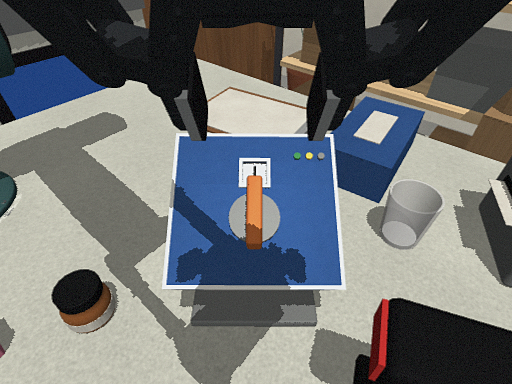

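The view shows the window at about (254,172) with a "1" near its middle. I'll measure its centring numerically.

```bash
python3 - <<'E'
from dt import *
im=cv2.imread("pics/d2r.png");g=cv2.cvtColor(im,cv2.COLOR_BGR2GRAY)
print(g[158:188,238:272])
f=np.load("pics/d2.npz");m=dict(camera_matrix=f["K"],R=f["R"],t=f["t"]);ax=np.array([.51416,.22985,.14189])
k=cv2.inRange(cv2.cvtColor(im,cv2.COLOR_BGR2HSV),*ORANGE);k[:160]=0;k[255:]=0;k[:,:235]=0;k[:,275:]=0
ys,xs=np.nonzero(k)
for y in(180,190,200,210,220,230): 
    c=xs[ys==y];print(y,c.min(),c.max(),end="; ")
E
```

```text
[[ 74 196 246 ... 254 153  82]
 [ 69 187 243 ... 255 155  75]
 [ 65 238 244 ... 253 151  77]
 ...
 [137 243 247 ... 253 174  95]
 [143 224 237 ... 255 184  99]
 [ 98 119 102 ... 136 110  96]]
180 247 261; 190 247 261; 200 247 261; 210 247 261; 220 246 261; 230 246 261;
```

```bash
python3 - <<'E'
import cv2
im=cv2.imread("pics/d2r.png")
cv2.imwrite("pics/d2c.png",cv2.resize(im[150:260,205:305],None,fx=5.4,fy=5.4,interpolation=2))
g=cv2.cvtColor(im,cv2.COLOR_BGR2GRAY)
for y in range(160,180): print(y,*g[y,239:272])
E
```

```text
160 238 244 242 246 251 255 255 254 255 255 255 255 255 255 255 254 255 255 255 255 255 255 255 255 255 255 254 249 244 241 253 151 77
161 242 245 242 200 134 125 125 131 126 125 128 129 129 126 125 129 124 128 128 125 124 129 128 126 126 128 117 158 234 240 253 150 78
162 240 242 248 176 64 15 23 21 21 20 25 24 26 23 18 16 16 14 22 26 23 22 20 32 25 30 21 113 237 242 253 151 78
163 240 245 246 180 73 56 67 139 114 138 105 107 111 135 134 244 176 134 118 111 188 134 71 71 69 51 42 114 238 245 253 153 80
164 238 244 244 186 229 248 247 251 245 247 247 248 247 249 166 243 251 248 243 246 249 250 165 238 252 253 252 186 231 242 253 149 75
165 239 246 241 198 234 244 242 241 241 239 242 241 242 245 248 226 212 241 243 241 240 242 238 240 246 246 191 149 230 241 254 150 80
166 242 244 239 208 229 237 236 236 235 236 236 237 238 247 197 98 57 235 242 235 236 235 237 238 237 236 237 198 234 240 254 149 78
167 238 243 237 235 238 238 237 234 235 234 235 235 237 251 157 37 0 239 245 236 236 237 236 236 234 236 239 204 232 240 252 150 79
168 240 245 239 216 229 236 237 236 234 237 236 236 237 
[... 844 characters left out ...]
 237 209 234 240 253 151 79
175 240 243 241 193 230 239 237 239 247 190 184 183 176 185 121 74 52 184 198 197 189 215 241 241 238 240 182 178 233 237 252 149 77
176 240 242 241 201 231 237 239 245 182 118 137 136 141 146 142 146 139 149 146 144 141 137 170 236 240 240 237 202 237 243 251 148 81
177 239 243 241 203 230 238 243 224 137 126 152 153 153 155 159 158 160 160 158 159 160 144 112 238 241 237 242 177 228 241 248 153 75
178 239 243 241 199 231 238 246 184 118 128 151 157 156 157 158 161 157 163 157 161 162 150 108 187 237 239 243 171 229 240 251 170 91
179 239 245 240 162 223 240 246 176 116 131 154 157 156 154 158 159 156 162 162 160 166 144 109 179 237 241 244 169 227 242 251 173 92
```

View pics/d2c.png

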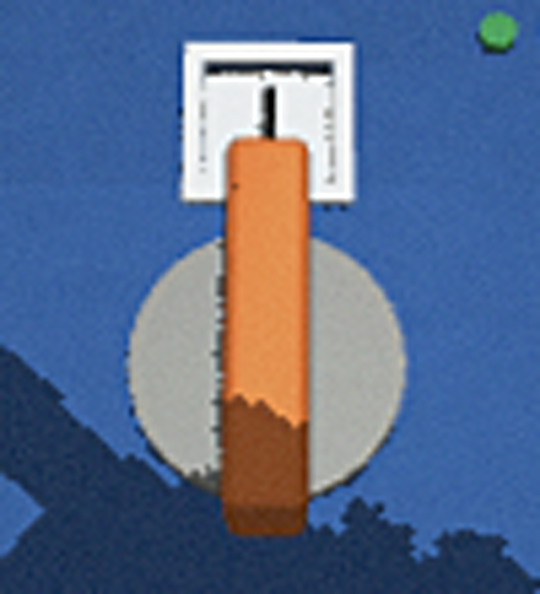

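The "1" stroke is at column 254.3 and the window centre at 254.2, so the number is centred. The pack stands in lane 1 and the gripper is clear.

```bash
python3 -c "
from workcell import *
print(finish_job())"
```

```text
the job is handed in; nothing more can be done
None
```

I set the orange-fin pack down upright in lane 1 (the empty one) and released it, then turned the dial until "1" stood centred in the window and let go; the job is handed in at about 17 s on the robot clock, and the verdict was not shown.

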